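# Find the rocking tub lid and press it home

## Task

One of the four round grey tub lids is not snapped on: press the lids near the edge, one after another, until you find the one that rocks, then push that one down at its middle until it is fully home and no longer rocks. Only press with the fingertips: do not pull any lid up, and leave the other things on the shelf where they are. Finish with the hand clear.

Things in the scene. Friction and masses are not known exactly. Their poses are not given: they have to be found in the camera images.
- lid1_top (a point): Lid 1: centre of the flat top of one of four identical round grey lids, 104 mm across, smooth sides 17 mm deep, on black tubs 94 mm across fixed to the shelf; z points up out of the lid. The tops stand about 50 to 62 mm above the shelf, each differently; neither height nor look tells which is loose. What is said under lids 2 to 4 holds for whichever lid is in that state.
- lid2_top (a point): Lid 2: centre of the flat top, same as lid 1. A lid that is home rests on its tub's rim all round and does not give when pressed anywhere.
- lid3_top (a point): Lid 3: centre of the flat top, same as lid 1. To seat the loose lid (any of the four), push straight down on its middle: at about 8 to 10 N it overcomes the friction of the stud under it and goes down 6 mm onto its rim, where it stays and no longer tips.
- lid4_top (a point): Lid 4: centre of the flat top, same as lid 1. The loose lid (any of the four) stands level on a stud under its middle, 6 mm above its rim: about 1 N near the edge tips it, any way round, until that edge meets the rim (about 0.13 rad; 5 mm down at 38 mm from the middle); let go, it comes level again. Pressing near the edge does not seat it.
- jar: small closed jar with white cap, 48 mm across, 65 mm tall, among the tubs; origin at the centre of its underside; loose, leave alone
- can: plain aluminium can, 38 mm across, 60 mm tall, among the tubs; origin at the centre of its underside; loose, leave alone
- tape_roll: roll of tape, ring 64 mm across, 24 mm tall, lying flat; origin at the centre of its underside; loose, leave alone
- pad_plate: aluminium polishing-pad plate, disc 72 mm across and 8 mm thick with a 22 mm hub up to 24 mm; origin at the centre of its underside; loose, leave alone
Mind the look-alikes: they are no part of the job. What is shaped like the part that bears lid2_top but brown or purple is not meant.

How it is judged:
On the way, in this order (a step that is already met when the one before it is completed fails the run):
1. the loose lid is rocked: pressed by the fingers near its edge so that it tips by more than 0.05 rad while still unseated (((angle between lid1_top's own z axis and vertical above 0.05 rad and contact force between the fingers and lid1 above 0.2 N and distance of lid1_top from where it was at the start of the episode below 0.004 m) or (angle between lid2_top's own z axis and vertical above 0.05 rad and contact force between the fingers and lid2 above 0.2 N and distance of lid2_top from where it was at the start of the episode below 0.004 m) or (angle between lid3_top's own z axis and vertical above 0.05 rad and contact force between the fingers and lid3 above 0.2 N and distance of lid3_top from where it was at the start of the episode below 0.004 m) or (angle between lid4_top's own z axis and vertical above 0.05 rad and contact force between the fingers and lid4 above 0.2 N and distance of lid4_top from where it was at the start of the episode below 0.004 m))), for 0.05 s.
2. the loose lid is pressed home: down by more than 4.5 mm of its 6 mm and level within 0.03 rad (distance of any of lid1_top, lid2_top, lid3_top, lid4_top from where it was at the start of the episode above 0.0045 m and angle between each of lid1_top, lid2_top, lid3_top, lid4_top's own z axis and vertical below 0.03 rad), for 0.2 s.
At the end, for the whole second after the job is handed in: the lid that was loose is down on its rim (more than 4.5 mm of its 6 mm travel) and all four lids are level within 0.03 rad; the three sound lids are within 2 mm of where they were; the jar, can, tape roll and pad plate are within 20 mm of where they were (all of step 2 and distance of any of lid1_top, lid2_top from where it was at the start of the episode below 0.002 m and distance of any of lid1_top, lid3_top from where it was at the start of the episode below 0.002 m and distance of any of lid1_top, lid4_top from where it was at the start of the episode below 0.002 m and distance of any of lid2_top, lid3_top from where it was at the start of the episode below 0.002 m and distance of any of lid2_top, lid4_top from where it was at the start of the episode below 0.002 m and distance of any of lid3_top, lid4_top from where it was at the start of the episode below 0.002 m and distance of each of jar, tape_roll, can, pad_plate from where it was at the start of the episode below 0.02 m); the robot touches nothing.
It fails at once if a lid is pulled up off its tub (any lid more than 9 mm from its place), or a second lid is shifted by more than 3 mm (distance of any of lid1_top, lid2_top, lid3_top, lid4_top from where it was at the start of the episode above 0.009 m or distance of each of lid1_top, lid2_top from where it was at the start of the episode above 0.003 m or distance of each of lid1_top, lid3_top from where it was at the start of the episode above 0.003 m or distance of each of lid1_top, lid4_top from where it was at the start of the episode above 0.003 m or distance of each of lid2_top, lid3_top from where it was at the start of the episode above 0.003 m or distance of each of lid2_top, lid4_top from where it was at the start of the episode above 0.003 m or distance of each of lid3_top, lid4_top from where it was at the start of the episode above 0.003 m).
It fails at once if the jar, can, tape roll or pad plate is lifted, carried or pushed more than 20 mm from its place (distance of any of jar, tape_roll, can, pad_plate from where it was at the start of the episode above 0.02 m).
It also fails if it takes over 51 s, if anything falls off the work surface, if the arm or the gripper's body presses on something with over 40 N, if the wrist force passes 120 N, or if a joint passes its speed limit or range.

## Robot

A 6-joint arm with a two-finger parallel gripper is mounted at the origin on the work surface. World frame = base frame: x ahead of the robot, y to its left, z up, the work surface at z = 0. Lengths are in m, angles in rad, forces in N, time in s.
With the tool pointing down it reaches from about 0.25 to 0.775 m from the base axis. Payload 8.9 kg.
Tool frame: the origin (TCP) lies on the centre line of the jaws, within the pads' length; the fingertips stand ahead of it and the grasp point (between the pads) lies 11 mm behind it (env.tcp_to_tips is the z of the fingertips in the tool frame, in m); z points along the fingers, y is the line along which they close (so a half turn about z gives the same grasp; the last joint's range is limited). The gripper opens to 85 mm and grips with 20 to 120 N. Pads are 22 mm wide; open, the fingers measure 114 mm over their backs; the gripper's body (76 mm by 85 mm) begins 54 mm behind the grasp point. The pads swing forward as they close: fully open they stand 13 mm farther back than shut.
Start: joints at [1.132, 0.291, -0.153, 1.127, 0, 1.431], TCP at [0.155, 0.502, 0.239] pointing down, gripper open.
Joint ranges: [-2.52, 2.52], [-0.91, 1.74], [-1.3, 1.37], [-1.96, 2.02], [-1.52, 1.47], [-3.14, 3.14]. Speed limits (rad/s): [2.22, 2.22, 2.79, 3.14, 3.14, 3.14].

## Interface

Orientations are given as a rotation vector (axis times angle).
In Python, from station import env, eyes gives the robot as it stands. The module is installed in compiled form; this text tells all that it offers.
- The arm moves only by the tool jog_arm, never from a script. Its arguments are lists of equal length, an entry for each row: "offset": the shift along the tool's x, y, z in m, a list of three; "angular": the turn, a rotation vector about the tool's x, y, z in degrees, a list of three; "jaw": the finger opening in m, from 0 to 0.0854. A call has 1 to 8 rows; each row is the pose to reach, as a shift and turn from the pose commanded when the call began, along the tool's axes at that moment; what a row does not reach only later rows make up. A row lasts 1/8 s, in which the tool goes at most 62.5 mm and 10.7 degrees, less where a joint would pass 70% of its speed; a pose out of reach is approached as far as the arm can. A call with a gripper value outside its range is refused whole. The fingers move at their own pace and stop on an object; "force" is the grip in N (left out, the last holds). Time passes only in rows, so rows that repeat a pose let the fingers close. It gives the time, the measured TCP pose, the force, the opening and the grip force at its end, in the units of the state.
- env.get_state(): the state, without advancing time (a new reading comes with each control period).
- eyes.read_camera(name): name is "side" or "top" or "wrist"; returns a dict with "frame" (420x560x3 uint8, red, green, blue), "camera_matrix" (3x3 intrinsics, pixels), "rvec" (rotation vector, rad) and "tvec" (3), from world to camera coordinates, as OpenCV has them; the wrist camera has in their place "hand_eye" (4x4, takes a point from camera to tool coordinates, whose origin is the TCP and whose axes are the flange's). Camera axes: x right, y down, z forward; pixel columns grow to the right and rows downward; lengths in m; the calibration is good to about 2 mm. A picture is of the moment at which its call begins: read the wrist's pose just before it. There is no depth.
- env.close_job(): hands the job in; it is judged then, once.
The state is a dict: "time_s": time; "joints": joint angles; "qvel": joint speeds; "joint_efforts": joint torques, N m; "position": TCP position; "orientation": TCP orientation; "contact_force": force on the tool from outside, world axes, zero at the start; "ft_torque": the same for the moment, N m; "opening": opening from 0.0 (shut) to 1.0 (fully open); "gripper_force": force on a finger pad.
Only numpy, scipy, OpenCV 4.12 (cv2) and the standard library are available. Lean on these libraries where they do the work, as an engineer would, in place of code of your own. Each camera call takes 0.05 s, during which the arm holds its last target. There are 200 camera calls.

## Working session

There is one attempt and no reset: what is moved stays moved. The work goes in short steps, Python scripts to look and compute and a tool call to move; the robot and the scene stay as the last step left them, time stands still between calls to the robot, and variables do not carry over. Pictures are saved under pics/ and viewed, at most 10 in all, crops included, and the job is handed in when it is done.

Besides the shell and the picture viewer there is one more tool, called as name(argument=value, ...), one argument or row to a line, values as JSON. jog_arm: Moves the arm, as the interface text tells. Its arguments: {"type":"object","properties":{"offset":{"type":"array"},"angular":{"type":"array"},"jaw":{"type":"array"},"force":{"type":"number"}},"required":["offset","angular","jaw"]}

```bash
mkdir -p pics
python3 - <<'E'
from station import env, eyes
import cv2,numpy as np,pickle
s=env.get_state();print(s, env.tcp_to_tips)
d={n:eyes.read_camera(n) for n in("top","side","wrist")}
pickle.dump((s,d),open('d0.pkl','wb'))
for n in d: cv2.imwrite(f'pics/{n}0.png',d[n]['frame'][...,::-1])
print({k:v for k,v in d['top'].items() if k!='frame'},{k:v for k,v in d['wrist'].items() if k!='frame'})
E
```

```text
{'time_s': 0.0, 'joints': array([ 1.13169082e+00,  2.91257355e-01, -1.54096955e-01,  1.12670270e+00,
       -2.40434438e-05,  1.43148962e+00]), 'qvel': array([-0.00055935,  0.00146223,  0.00198037,  0.0005892 ,  0.00027122,
        0.00071878]), 'joint_efforts': array([-2.65816643e-04, -5.37137425e+01,  3.31378555e+01,  1.56432734e-02,
       -2.63064067e-04, -2.82452538e-05]), 'position': array([0.15487667, 0.50120264, 0.23875517]), 'orientation': array([-4.69110875e-01, -3.10602988e+00,  1.90861131e-03]), 'contact_force': array([-0.00982703, -0.4696153 , -0.19034328]), 'ft_torque': array([-0.03472833, -0.02082201, -0.03020577]), 'gripper_force': 0.0, 'opening': 0.9972497531282056} 0.008
{'camera_matrix': array([[520.00231726,   0.        , 277.30694531],
       [  0.        , 520.00231726, 209.73917913],
       [  0.        ,   0.        ,   1.        ]]), 'rvec': array([ 2.15631408, -2.1667445 ,  0.1145568 ]), 'tvec': array([-0.05898542,  0.61985575,  1.27691156])} {'camera_matrix': array([[312.89107967,   0.        , 278.6950475 ],
       [  0.        , 312.89107967, 211.20178924],
       [  0.        ,   0.        ,   1.        ]]), 'hand_eye': array([[ 6.43050087e-04, -9.64343369e-01, -2.64653459e-01,
         6.64839737e-02],
       [ 9.99999791e-01,  6.00851278e-04,  2.40401191e-04,
        -9.34533051e-05],
       [-7.28119257e-05, -2.64653558e-01,  9.64343553e-01,
        -1.34800791e-01],
       [ 0.00000000e+00,  0.00000000e+00,  0.00000000e+00,
         1.00000000e+00]])}
```

View pics/top0.png

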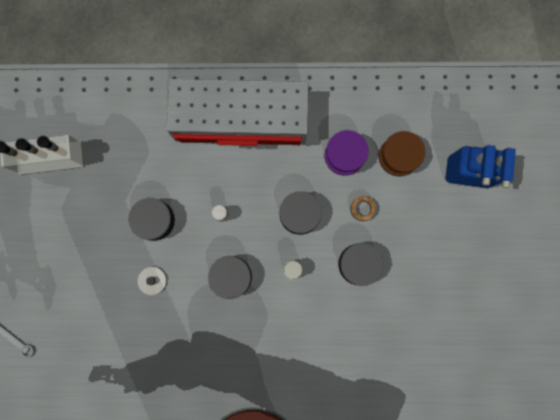

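View pics/side0.png

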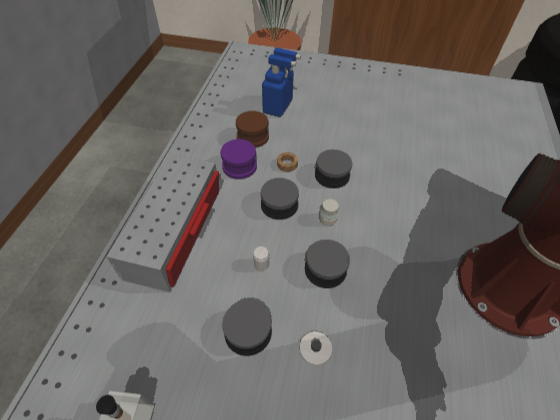

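The top view shows grey lids at about (151,219), (300,213), (230,277) and (361,264). The purple (346,153) and brown (402,153) ones are look-alikes, so I exclude them by colour. The jar and can are at (293,270) and (219,213), the pad plate at (151,281) and the tape at (364,208).

```bash
cat > m.py <<'E'
import pickle,cv2,numpy as np
s,d=pickle.load(open('d0.pkl','rb'))
seeds={'top':[(151,219),(300,213),(230,277),(361,264)],'side':[(247,326),(280,196),(327,262),(333,164)]}
def ray(c,uv):
    R=cv2.Rodrigues(c['rvec'])[0];K=c['camera_matrix']
    v=R.T@np.linalg.inv(K)@np.array([*uv,1.]);return -R.T@c['tvec'],v/np.linalg.norm(v)
def proj(c,P): return cv2.projectPoints(np.array([P],float),c['rvec'],c['tvec'],c['camera_matrix'],None)[0].ravel()
ell={}
for n in seeds:
    f=d[n]['frame'];g=cv2.medianBlur(f,3);vis=f[...,::-1].copy()
    for i,(u,v) in enumerate(seeds[n]):
        m=np.zeros((422,562),np.uint8)
        cv2.floodFill(g.copy(),m,(u,v),0,(7,)*3,(7,)*3,4|cv2.FLOODFILL_MASK_ONLY|cv2.FLOODFILL_FIXED_RANGE|(255<<8))
        m=cv2.morphologyEx(m[1:-1,1:-1],cv2.MORPH_CLOSE,np.ones((3,3)));m=cv2.morphologyEx(m,cv2.MORPH_OPEN,np.ones((7,7)))
        c=max(cv2.findContours(m,0,1)[0],key=cv2.contourArea)
        e=cv2.fitEllipse(cv2.convexHull(c));ell[n,i]=e;cv2.ellipse(vis,e,(0,255,0),1)
        print(n,i,g[v,u],np.round(e[0],1),np.round(e[1],1),cv2.contourArea(c))
    cv2.imwrite(f'pics/{n}_e.png',vis)
for i in range(4):
    (a,v),(b,w)=ray(d['top'],ell['top',i][0]),ray(d['side'],ell['side',i][0])
    t=np.linalg.lstsq(np.c_[v,-w],b-a,rcond=None)[0];p,q=a+v*t[0],b+w*t[1]
    print(i,'P',np.round((p+q)/2,4),'gap',np.round(np.linalg.norm(p-q),4),'diam',np.round(ell['top',i][1][1]*t[0]/520,4),np.round(ell['side',i][1][1]*t[1]/d['side']['camera_matrix'][0,0],4))
for nm,uv in dict(jar=(293,270),can=(219,213),pad=(151,281),tape=(364,208)).items():
    a,v=ray(d['top'],uv);z={'jar':.065,'can':.06,'pad':.024,'tape':.024}[nm];print(nm,np.round(a+v*(z-a[2])/v[2],3))
from scipy.spatial.transform import Rotation as Ro
print(Ro.from_rotvec(s['orientation']).as_matrix().round(3))
a,b=[cv2.imread(f'pics/{n}_e.png') for n in('top','side')]
cv2.imwrite('pics/e.png',np.vstack([cv2.resize(a[170:310,110:410],(630,294)),cv2.resize(b[140:360,200:400],(330,306)) @np.eye(3) if 0 else cv2.copyMakeBorder(cv2.resize(b[140:360,200:400],(278,306)),0,0,0,352,0)]))
E
python3 m.py
```

```text
top 0 [88 88 87] [148.4 218. ] [39.  41.2] 1211.5
top 1 [83 84 84] [304.6 211.5] [41.  53.3] 1584.0
top 2 [87 87 87] [228.5 277.2] [40.  42.6] 1284.5
top 3 [83 83 83] [365.5 262.3] [43.9 49.9] 1564.5
side 0 [86 84 85] [246.8 321.8] [45.6 51.2] 1758.5
side 1 [86 85 85] [279.3 191.8] [27.  37.5] 755.5
side 2 [87 85 84] [327.7 257.6] [34.9 43.6] 1147.0
side 3 [86 85 85] [334.4 161.7] [23.5 35.3] 612.5
0 P [0.5951 0.2561 0.0604] gap 0.0055 diam 0.1049 0.114
1 P [ 0.612  -0.1306  0.043 ] gap 0.0039 diam 0.1336 0.1038
2 P [0.4499 0.0579 0.0582] gap 0.0039 diam 0.1053 0.106
3 P [ 0.4819 -0.279   0.0477] gap 0.0092 diam 0.1255 0.1056
jar [ 0.469 -0.1    0.065]
can [0.609 0.082 0.06 ]
pad [0.443 0.256 0.024]
tape [ 0.624 -0.282  0.024]
[[-0.955  0.295 -0.001]
 [ 0.295  0.955 -0.001]
 [ 0.    -0.001 -1.   ]]
```

View pics/e.png

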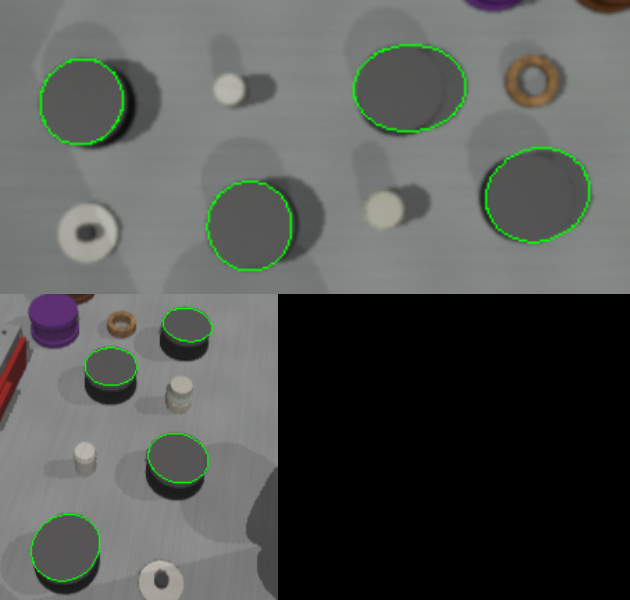

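The fits show all four side ellipses are good, and top ellipses 0 and 2 are good. Top ellipses 1 and 3 leaked into the shadow, so I'll redo those from their sharp left edges and use the known size as a check.

```bash
cat >> m.py <<'E'
print('---')
g=cv2.medianBlur(d['top']['frame'],3)[...,1]
for i in (1,3):
    u0,v0=seeds['top'][i]
    pts=[]
    for a in np.radians(np.arange(100,290,5)):   # left side + top/bottom of the lid
        r=np.arange(12,30,.25);x=(u0+r*np.cos(a)).astype(np.float32);y=(v0+r*np.sin(a)).astype(np.float32)
        l=cv2.remap(g.astype(np.float32),x[None],y[None],1).ravel();k=np.where(np.abs(l-np.median(l[:20]))>7)[0]
        if len(k): pts.append((x[k[0]],y[k[0]]))
    pts=np.array(pts);A=np.c_[2*pts,np.ones(len(pts))]
    for _ in range(3):
        c=np.linalg.lstsq(A,(pts**2).sum(1),rcond=None)[0];R=np.sqrt(c[2]+c[0]**2+c[1]**2)
        e=np.abs(np.linalg.norm(pts-c[:2],axis=1)-R);ok=e<max(.8,1.5*np.median(e));pts,A=pts[ok],A[ok]
    (a,v),(b,w)=ray(d['top'],c[:2]),ray(d['side'],ell['side',i][0])
    t=np.linalg.lstsq(np.c_[v,-w],b-a,rcond=None)[0];p,q=a+v*t[0],b+w*t[1]
    print(i,c[:2].round(1),'R',R.round(1),len(pts),'P',np.round((p+q)/2,4),'gap',np.linalg.norm(p-q).round(4),'diam',(2*R*t[0]/520).round(4))
E
python3 m.py|sed '1,/---/d'
```

```text
1 [299.6 211.5] R 20.0 33 P [ 0.6097 -0.1174  0.0585] gap 0.0051 diam 0.0988
3 [363.3 263.8] R 21.6 33 P [ 0.48   -0.2723  0.0541] gap 0.0057 diam 0.1077
```

jog_arm(
  offset=[
    [-0.06,-0.015,0],
    [-0.115,-0.03,0],
    [-0.17,-0.045,0],
    [-0.23,-0.06,0],
    [-0.29,-0.075,0.02],
    [-0.35,-0.09,0.02],
    [-0.41,-0.105,0.02],
    [-0.456,-0.115,0.02],
  ],
  angular=[
    [0,0,-4],
    [0,0,-8],
    [0,0,-12],
    [0,0,-17.2],
    [0,0,-17.2],
    [0,0,-17.2],
    [0,0,-17.2],
    [0,0,-17.2],
  ],
  jaw=[0,0,0,0,0,0,0,0],
  force=40,
)

```text
time_s: 1.15
position: [0.5586, 0.2552, 0.2189]
orientation: [-0.001, -3.141, 0.0]
contact_force: [0.1, 1.4, -0.7]
opening: 0.003
gripper_force: 0.0
```

```bash
cat > w.py <<'E'
import sys,cv2,numpy as np
from station import env,eyes
from scipy.spatial.transform import Rotation as Ro
def look(name):
    s=env.get_state();c=eyes.read_camera('wrist');cv2.imwrite(f'pics/{name}.png',c['frame'][...,::-1])
    T=np.eye(4);T[:3,:3]=Ro.from_rotvec(s['orientation']).as_matrix();T[:3,3]=s['position'];M=T@c['hand_eye']
    return s,c,M
def pix(M,K,P):
    q=np.linalg.inv(M)@np.r_[P,1];q=K@q[:3];return q[:2]/q[2]
def ray(M,K,uv,z):
    v=M[:3,:3]@np.linalg.inv(K)@np.array([*uv,1.]);o=M[:3,3];return o+v*(z-o[2])/v[2]
if __name__=='__main__':
    s,c,M=look(sys.argv[1]);K=c['camera_matrix']
    im=c['frame'][...,::-1].copy()
    L=[(.595,.256,.0604),(.6097,-.118,.0585),(.45,.058,.0582),(.48,-.27,.0541)]
    for P in L:
        p=np.array([[pix(M,K,np.array(P)+.052*np.array([np.cos(a),np.sin(a),0]))] for a in np.arange(0,6.3,.1)]).astype(np.int32)
        cv2.polylines(im,[p],True,(0,255,0),1);print(P,pix(M,K,P).round(1))
    np.savez(f'pics/{sys.argv[1]}.npz',M=M,K=K,f=c['frame'])
    cv2.imwrite(f'pics/{sys.argv[1]}.png',im);print(s['position'],s['contact_force'],s['time_s'])
E
python3 w.py w1
```

```text
(0.595, 0.256, 0.0604) [279.7 233.1]
(0.6097, -0.118, 0.0585) [-90.8 246.3]
(0.45, 0.058, 0.0582) [53.6 75.6]
(0.48, -0.27, 0.0541) [-296.   111.9]
[0.55858034 0.25521972 0.21890559] [ 0.13102692  1.38185561 -0.66362769] 1.15
```

View pics/w1.png

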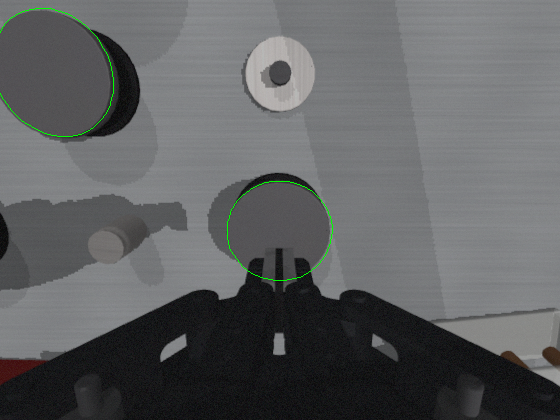

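The wrist view puts the outlines on lid 0 (280,233) and lid 2 (54,76) within about 1 mm, with the fingertips at (280,250) near lid 0's robot-side edge. I'll go down there next.

jog_arm(
  offset=[
    [0.001,0,0.06],
    [0.002,0,0.12],
    [0.002,0,0.14],
    [0.002,0,0.143],
    [0.002,0,0.143],
  ],
  angular=[
    [0,0,0],
    [0,0,0],
    [0,0,0],
    [0,0,0],
    [0,0,0],
  ],
  jaw=[0,0,0,0,0],
)

```text
time_s: 1.82
position: [0.5553, 0.2573, 0.0771]
orientation: [-0.001, 3.141, 0.001]
contact_force: [-0.3, -0.4, -0.4]
opening: 0.003
gripper_force: 0.0
```

jog_arm(
  offset=[
    [0,0,0.002],
    [0,0,0.003],
    [0,0,0.004],
    [0,0,0.005],
    [0,0,0.005],
  ],
  angular=[
    [0,0,0],
    [0,0,0],
    [0,0,0],
    [0,0,0],
    [0,0,0],
  ],
  jaw=[0,0,0,0,0],
)

```text
time_s: 2.45
position: [0.5547, 0.257, 0.0712]
orientation: [0.001, -3.141, 0.0]
contact_force: [-0.0, 0.1, 0.9]
opening: 0.002
gripper_force: 0.0
```

jog_arm(
  offset=[
    [-0.002,0,0.001],
    [-0.002,0,0.002],
    [-0.002,0,0.003],
    [-0.002,0,0.003],
  ],
  angular=[
    [0,0,0],
    [0,0,0],
    [0,0,0],
    [0,0,0],
  ],
  jaw=[0,0,0,0],
)

```text
time_s: 2.95
position: [0.5566, 0.257, 0.0682]
orientation: [0.001, -3.141, 0.0]
contact_force: [-0.1, -0.8, -0.7]
opening: 0.002
gripper_force: 0.0
```

jog_arm(
  offset=[
    [0,0,0.001],
    [0,0,0.002],
    [0,0,0.002],
  ],
  angular=[
    [0,0,0],
    [0,0,0],
    [0,0,0],
  ],
  jaw=[0,0,0],
)

```text
time_s: 3.32
position: [0.5567, 0.257, 0.0662]
orientation: [0.001, -3.141, 0.0]
contact_force: [-0.3, -0.3, -0.2]
opening: 0.005
gripper_force: 0.0
```

jog_arm(
  offset=[
    [0,0,0.001],
    [0,0,0.002],
    [0,0,0.002],
  ],
  angular=[
    [0,0,0],
    [0,0,0],
    [0,0,0],
  ],
  jaw=[0,0,0],
)

```text
time_s: 3.7
position: [0.5568, 0.2571, 0.0645]
orientation: [-0.001, 3.141, 0.0]
contact_force: [-1.6, -0.3, 1.7]
opening: 0.002
gripper_force: 1.6
```

jog_arm(
  offset=[
    [0,0,0.001],
    [0,0,0.002],
    [0,0,0.002],
  ],
  angular=[
    [0,0,0],
    [0,0,0],
    [0,0,0],
  ],
  jaw=[0,0,0],
)

```text
time_s: 4.08
position: [0.5568, 0.2571, 0.0641]
orientation: [-0.001, 3.141, 0.0]
contact_force: [-6.2, -1.7, 20.0]
opening: 0.002
gripper_force: 10.2
```

The stop is rigid at 20 N, but the lid could have tipped before that. I'll compare camera images of lid 0 now with the start.

```bash
cat > t.py <<'E'
import sys,pickle,cv2,numpy as np
from station import env,eyes
s,d=pickle.load(open('d0.pkl','rb'));u,v={'0':(247,326),'1':(280,196),'2':(327,262),'3':(333,164)}[sys.argv[1]]
a=d['side']['frame'];b=eyes.read_camera('side')['frame'];st=env.get_state();print(st['position'],st['contact_force'])
r=40;A,B=[cv2.resize(x[v-r:v+r,u-r:u+r],(400,400),interpolation=cv2.INTER_CUBIC) for x in(a,b)]
cv2.imwrite(f'pics/{sys.argv[2]}.png',np.hstack([A,B])[...,::-1])
E
python3 t.py 0 s1
```

```text
[0.55679023 0.25711136 0.06410583] [-7.57656714 -2.25714242 19.63663972]
```

View pics/s1.png

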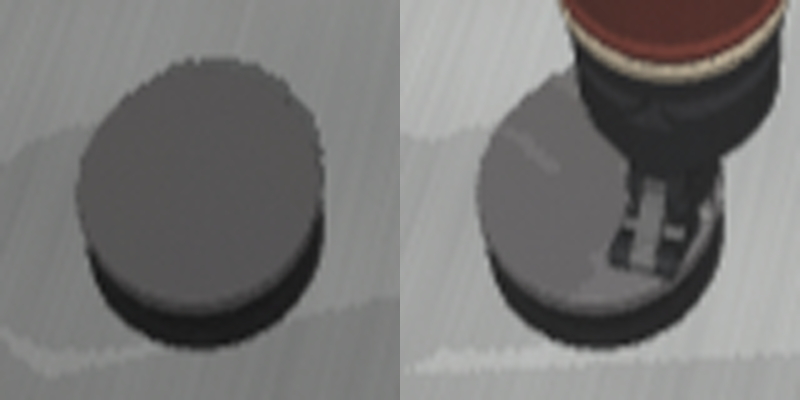

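Lid 0 stayed level: the outline is unchanged, with its lower edge at crop y≈315 in both images. Contact came only at about 0.0645 and then rigid, so lid 0 is sound. Next is lid 2.

jog_arm(
  offset=[
    [0,0,-0.05],
    [0.03,-0.04,-0.075],
    [0.065,-0.09,-0.075],
    [0.1,-0.138,-0.075],
    [0.13,-0.179,-0.075],
    [0.145,-0.199,-0.05],
    [0.145,-0.199,-0.012],
    [0.145,-0.199,-0.012],
  ],
  angular=[
    [0,0,0],
    [0,0,0],
    [0,0,0],
    [0,0,0],
    [0,0,0],
    [0,0,0],
    [0,0,0],
    [0,0,0],
  ],
  jaw=[0,0,0,0,0,0,0,0],
)

```text
time_s: 5.12
position: [0.4099, 0.0578, 0.0729]
orientation: [-0.0, -3.137, -0.0]
contact_force: [-0.6, 0.4, 0.4]
opening: 0.003
gripper_force: 0.0
```

jog_arm(
  offset=[
    [0,0,0.001],
    [0,0,0.002],
    [0,0,0.002],
  ],
  angular=[
    [0,0,0],
    [0,0,0],
    [0,0,0],
  ],
  jaw=[0,0,0],
)

```text
time_s: 5.5
position: [0.4125, 0.0582, 0.073]
orientation: [-0.001, 3.14, -0.0]
contact_force: [-0.5, -0.4, 0.0]
opening: 0.002
gripper_force: 0.0
```

jog_arm(
  offset=[
    [0,0,0.001],
    [0,0,0.002],
    [0,0,0.002],
  ],
  angular=[
    [0,0,0],
    [0,0,0],
    [0,0,0],
  ],
  jaw=[0,0,0],
)

```text
time_s: 5.88
position: [0.4117, 0.058, 0.0702]
orientation: [0.001, -3.141, 0.0]
contact_force: [0.2, -0.4, 0.6]
opening: 0.001
gripper_force: 0.0
```

jog_arm(
  offset=[
    [0,0,0.001],
    [0,0,0.002],
    [0,0,0.002],
  ],
  angular=[
    [0,0,0],
    [0,0,0],
    [0,0,0],
  ],
  jaw=[0,0,0],
)

```text
time_s: 6.25
position: [0.4117, 0.058, 0.0682]
orientation: [0.001, -3.141, -0.0]
contact_force: [-0.0, -0.3, -0.4]
opening: 0.001
gripper_force: 0.0
```

jog_arm(
  offset=[
    [0,0,0.001],
    [0,0,0.002],
    [0,0,0.002],
  ],
  angular=[
    [0,0,0],
    [0,0,0],
    [0,0,0],
  ],
  jaw=[0,0,0],
)

```text
time_s: 6.62
position: [0.4118, 0.058, 0.0662]
orientation: [0.001, -3.141, 0.0]
contact_force: [-0.4, -0.3, 0.9]
opening: -0.002
gripper_force: 0.1
```

jog_arm(
  offset=[
    [0,0,0.001],
    [0,0,0.002],
    [0,0,0.002],
  ],
  angular=[
    [0,0,0],
    [0,0,0],
    [0,0,0],
  ],
  jaw=[0,0,0],
)

```text
time_s: 7.0
position: [0.4117, 0.058, 0.0642]
orientation: [0.001, -3.141, 0.0]
contact_force: [-1.2, -0.6, 0.7]
opening: 0.001
gripper_force: 0.3
```

jog_arm(
  offset=[
    [0,0,0.001],
    [0,0,0.001],
  ],
  angular=[
    [0,0,0],
    [0,0,0],
  ],
  jaw=[0,0],
)

```text
time_s: 7.25
position: [0.4117, 0.058, 0.0632]
orientation: [0.001, -3.141, 0.0]
contact_force: [-0.4, -0.3, 1.3]
opening: 0.001
gripper_force: 0.4
```

The pad force is rising only slightly (0.1, 0.3, 0.4 N) while the tool moves 3 mm, so this lid seems to be tipping. I'll go on a little and check it in the side camera.

jog_arm(
  offset=[
    [0,0,0.001],
    [0,0,0.0015],
    [0,0,0.0015],
  ],
  angular=[
    [0,0,0],
    [0,0,0],
    [0,0,0],
  ],
  jaw=[0,0,0],
)

```text
time_s: 7.62
position: [0.4117, 0.058, 0.0619]
orientation: [0.001, -3.142, -0.0]
contact_force: [-2.0, 0.3, 4.5]
opening: 0.001
gripper_force: 2.7
```

```bash
python3 t.py 2 s2
```

```text
[0.41178826 0.05802797 0.06194909] [-1.49988066 -0.32073142  4.65860288]
```

View pics/s2.png

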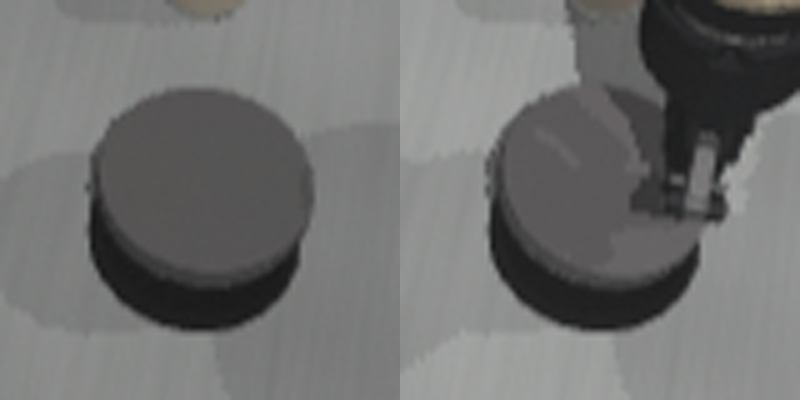

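Lid 2 tips: first contact at 0.0665, little force over about 4.5 mm, then a firm stop. The right-hand picture shows it leaning toward the finger. It is the loose one, so I'll lift and move to its middle.

jog_arm(
  offset=[
    [0,0,-0.015],
    [-0.019,0,-0.015],
    [-0.038,0,-0.015],
    [-0.038,0,-0.008],
    [-0.038,0,-0.007],
    [-0.038,0,-0.007],
  ],
  angular=[
    [0,0,0],
    [0,0,0],
    [0,0,0],
    [0,0,0],
    [0,0,0],
    [0,0,0],
  ],
  jaw=[0,0,0,0,0,0],
)

```text
time_s: 8.43
position: [0.4487, 0.0581, 0.0685]
orientation: [0.001, -3.14, -0.0]
contact_force: [0.4, -0.2, -0.9]
opening: -0.001
gripper_force: 0.0
```

jog_arm(
  offset=[
    [0,0,0.001],
    [0,0,0.002],
    [0,0,0.003],
    [0,0,0.003],
  ],
  angular=[
    [0,0,0],
    [0,0,0],
    [0,0,0],
    [0,0,0],
  ],
  jaw=[0,0,0,0],
)

```text
time_s: 8.93
position: [0.4498, 0.058, 0.0661]
orientation: [-0.001, 3.141, -0.0]
contact_force: [-1.7, -0.4, 4.0]
opening: -0.001
gripper_force: 2.4
```

jog_arm(
  offset=[
    [0,0,0.001],
    [0,0,0.002],
    [0,0,0.002],
  ],
  angular=[
    [0,0,0],
    [0,0,0],
    [0,0,0],
  ],
  jaw=[0,0,0],
)

```text
time_s: 9.3
position: [0.4498, 0.058, 0.0641]
orientation: [-0.001, 3.141, 0.0]
contact_force: [-1.8, 0.2, 6.7]
opening: -0.003
gripper_force: 2.9
```

jog_arm(
  offset=[
    [0,0,0.001],
    [0,0,0.002],
    [0,0,0.002],
  ],
  angular=[
    [0,0,0],
    [0,0,0],
    [0,0,0],
  ],
  jaw=[0,0,0],
)

```text
time_s: 9.68
position: [0.4498, 0.058, 0.0621]
orientation: [-0.001, 3.141, -0.0]
contact_force: [-1.5, -0.1, 6.1]
opening: -0.0
gripper_force: 3.0
```

Contact at 0.0665, and it is sliding down. I'll continue to about 0.060.

jog_arm(
  offset=[
    [0,0,0.001],
    [0,0,0.002],
    [0,0,0.002],
  ],
  angular=[
    [0,0,0],
    [0,0,0],
    [0,0,0],
  ],
  jaw=[0,0,0],
)

```text
time_s: 10.05
position: [0.4498, 0.058, 0.0605]
orientation: [-0.001, 3.141, -0.0]
contact_force: [-4.6, -0.5, 13.8]
opening: 0.0
gripper_force: 6.9
```

jog_arm(
  offset=[
    [0,0,0.0005],
    [0,0,0.001],
    [0,0,0.001],
  ],
  angular=[
    [0,0,0],
    [0,0,0],
    [0,0,0],
  ],
  jaw=[0,0,0],
)

```text
time_s: 10.42
position: [0.4499, 0.058, 0.0603]
orientation: [-0.001, 3.141, -0.0]
contact_force: [-8.7, 0.5, 27.8]
opening: 0.001
gripper_force: 14.2
```

It is at a hard stop 6.2 mm below first contact, so it is home. I'll check by pressing the edge again; a seated lid should touch at about 0.0605 and stay rigid.

jog_arm(
  offset=[
    [0,0,-0.015],
    [0.019,0,-0.015],
    [0.036,0,-0.01],
    [0.036,0,-0.003],
    [0.036,0,-0.002],
    [0.036,0,-0.002],
  ],
  angular=[
    [0,0,0],
    [0,0,0],
    [0,0,0],
    [0,0,0],
    [0,0,0],
    [0,0,0],
  ],
  jaw=[0,0,0,0,0,0],
)

```text
time_s: 11.18
position: [0.4145, 0.058, 0.0607]
orientation: [-0.001, 3.141, -0.0]
contact_force: [-0.3, 0.9, -0.3]
opening: 0.001
gripper_force: 0.0
```

jog_arm(
  offset=[
    [0,0,0.001],
    [0,0,0.0015],
    [0,0,0.0015],
  ],
  angular=[
    [0,0,0],
    [0,0,0],
    [0,0,0],
  ],
  jaw=[0,0,0],
)

```text
time_s: 11.55
position: [0.4146, 0.0579, 0.0601]
orientation: [-0.001, 3.14, -0.0]
contact_force: [-3.8, -0.3, 14.9]
opening: 0.003
gripper_force: 7.6
```

The edge is rigid at 0.0603, so it no longer rocks. I'll lift clear.

jog_arm(
  offset=[
    [0,0,-0.02],
    [0,0,-0.07],
    [0,0,-0.12],
    [0,0,-0.15],
    [0,0,-0.15],
    [0,0,-0.15],
  ],
  angular=[
    [0,0,0],
    [0,0,0],
    [0,0,0],
    [0,0,0],
    [0,0,0],
    [0,0,0],
  ],
  jaw=[0,0,0,0,0,0],
)

```text
time_s: 12.3
position: [0.4136, 0.058, 0.2087]
orientation: [0.001, -3.141, -0.0]
contact_force: [-0.3, -0.3, -0.0]
opening: -0.001
gripper_force: 0.0
```

```bash
python3 -c "
from station import env
print(env.get_state()['position']);print(env.close_job())"
```

```text
[0.41364101 0.05799253 0.20873109]
the job is handed in; nothing more can be done
None
```

The loose lid was the one at about (0.45, 0.058) m: it rocked when pressed near the edge, went down about 6 mm when pushed at its middle, and was rigid when I pressed its edge again; I lifted the hand clear and handed the job in at 12.3 s (no verdict was returned).

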